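Select the green input and trigger the capture

ROBOT

A 7-joint arm with a two-finger parallel gripper is mounted at the origin on the work surface. World frame = base frame: x ahead of the robot, y to its left, z up, the work surface at z = 0. Lengths are in mm, angles in rad, forces in N, time in s.
With the tool pointing down it reaches from about 400 to 875 mm from the base axis. Payload 4.4 kg.
Tool frame: the origin (TCP) lies at the very end of the fingers, on their centre line; the grasp point (between the pads) lies 19 mm behind it (ctrl.grip_point_offset is the distance from the TCP to the grasp point, in mm); z points along the fingers, y is the line along which they close (so a half turn about z gives the same grasp; the last joint's range is limited). The gripper opens to 85 mm and grips with 20 to 120 N. Pads are 22 mm wide; open, the fingers measure 114 mm over their backs; the gripper's body (76 mm by 85 mm) begins 54 mm behind the grasp point. The pads swing forward as they close: fully open they stand 13 mm farther back than shut.
Start: joints at [-0.066, 0.628, 0.038, 1.517, -0.027, 0.996, -0.02], TCP at [650.014, 0.027, 231.313] pointing down, gripper open.
Joint ranges: [-3.06, 3.06], [-0.37, 2.12], [-1.25, 1.32], [0.18, 2.47], [-1.1, 4.24], [0.23, 1.98], [-2.94, 2.94]. Speed limits (rad/s): [2.57, 2.57, 3.14, 3.14, 3.14, 3.14, 3.14].

INTERFACE

Orientations are given as [roll, pitch, yaw] about the fixed x, y, z axes, in that order (R = Rz(yaw) Ry(pitch) Rx(roll)).
In Python, from cell import ctrl gives the robot as it stands.
- The arm moves only by the tool jog_arm, never from a script. Its argument "increments" is one flat list of numbers, 7 for each row, row after row: the finger opening in cm, from 0 to 8.54, then the shift along the tool's x, y, z in cm, then the turn, a rotation vector about the tool's x, y, z in degrees. In form: [fingers, x, y, z, rx, ry, rz, fingers, x, y, z, rx, ry, rz, ...]. A call has 1 to 20 rows; each row is the pose to reach, as a shift and turn from the pose commanded when the call began, along the tool's axes at that moment; what a row does not reach only later rows make up. A row lasts 1/10 s, in which the tool goes at most 50 mm and 8.59 degrees, less where a joint would pass 70% of its speed; a pose out of reach is approached as far as the arm can. A call with a gripper value outside its range is refused whole. The fingers move at their own pace and stop on an object; the grip force is fixed at half the most. Time passes only in rows, so rows that repeat a pose let the fingers close. It gives the time, the measured TCP pose, the force, the opening and the grip force at its end, in the units of the state.
- ctrl.read_state(): the state, without advancing time (a new reading comes with each control period).
- ctrl.get_image(name): name is "scene" or "side" or "wrist"; returns the picture (384x512x3 uint8, red, green, blue); there is no depth.
- ctrl.camera_params(name): a dict with "fx", "fy", "cx", "cy" (pixels), "extrinsics" (4x4, takes a point from world to camera coordinates). Camera axes: x right, y down, z forward; pixel columns grow to the right and rows downward; lengths in mm; the calibration is good to about 2 mm. A picture is of the moment at which its call begins: read the wrist's pose just before it. camera_params takes no time and is no camera call; for the wrist camera it gives the pose at the moment of the call.
- ctrl.finish_job(): hands the job in; it is judged then, once.
The state is a dict: "clock": time; "qpos": joint angles; "qd": joint speeds; "tau": joint torques, N m; "eef_pos": TCP position; "tool_rot": TCP orientation; "force": force on the tool from outside, world axes, zero at the start; "torque": the same for the moment, N m; "width": finger opening in mm; "gripper_force": force on a finger pad.
Only numpy, scipy, OpenCV 4.12 (cv2) and the standard library are available. Lean on these libraries where they do the work, as an engineer would, in place of code of your own. Each camera call takes 0.05 s, during which the arm holds its last target. There are 200 camera calls.

TASK

With a fingertip, push the dial's rib round click by click until its red-striped pointer stands in the click that points at the green jack, without going past that click; do not pinch the rib. Then press the orange button all the way down to start the capture and let it come back up. Leave the loose things where they are, and do not press the button before the dial is set.

Things in the scene. Friction and masses are not known exactly. Their poses are not given: they have to be found in the camera images.
- box: selector box, beige with dark grey top, 200 x 200 x 60 mm high, fixed. Origin: centre of its underside; x and y along its sides. The dial's vertical axis passes through its centre. Nine white ticks, 47-57 mm from the axis, mark the dial's clicks. Half way from one click to the next the dial goes over a hump and jumps by itself into the next click; let go, it stays in its click
- dial (a joint): dial angle, rad, growing clockwise seen from above; nine clicks 0.5236 rad (30 deg) apart at 0, 0.524 ... 4.189, with stops just past the ends. Pointer's angle, anticlockwise from the box's +x, is 2.094 minus this value. Starts in one of the three middle clicks. A click takes about 0.05 to 0.1 N m (2 to 4 N at the pointer's end)
- dial_axis (a point): point on the dial's vertical axis at the rib's top, 91 mm above the bench; x axis along the pointer, turning with the dial. Dial: grey disc 84 mm across, top 70 mm above the bench; on it a cream straight-sided rib 14 mm wide, 21 mm high, reaching 38 mm from the axis on the pointer side (red stripe on top) and 22 mm on the other
- pointer_end (a point): point on the top edge of the rib's pointer end, 38 mm from the dial's axis, at the height of the rib's top. Pushing the rib's side face that looks to +y of dial_axis turns the dial clockwise, pushing the other side face anticlockwise
- jack_green: input jack, green: disc 26 mm across, 4 mm thick, with a 13 mm stub, 14 mm high in all, fixed on the selector box's top 78 mm from the dial's axis. Origin: centre of its underside. The four jacks swap places among four clicks, at 90, 60, -60 and -90 degrees about the dial's axis, anticlockwise from the box's +x
- jack_yellow: input jack, yellow: disc 26 mm across, 4 mm thick, with a 13 mm stub, 14 mm high in all, fixed on the selector box's top 78 mm from the dial's axis. Origin: centre of its underside. The four jacks swap places among four clicks, at 90, 60, -60 and -90 degrees about the dial's axis, anticlockwise from the box's +x
- jack_blue: input jack, blue: disc 26 mm across, 4 mm thick, with a 13 mm stub, 14 mm high in all, fixed on the selector box's top 78 mm from the dial's axis. Origin: centre of its underside. The four jacks swap places among four clicks, at 90, 60, -60 and -90 degrees about the dial's axis, anticlockwise from the box's +x
- jack_magenta: input jack, magenta: disc 26 mm across, 4 mm thick, with a 13 mm stub, 14 mm high in all, fixed on the selector box's top 78 mm from the dial's axis. Origin: centre of its underside. The four jacks swap places among four clicks, at 90, 60, -60 and -90 degrees about the dial's axis, anticlockwise from the box's +x
- trigger (a joint): travel of the orange button, m: 0 up, 0.006 fully down; a spring (5 N fully down) returns it
- trigger_top (a point): centre of the top face of the orange round button, 36 mm across, on a blue block 90 x 90 x 40 mm fixed to the bench; pressed straight down
- terminator: loose bystander: small upright plug, steel foot and black top, 16 mm across and 30 mm high, standing on a corner of the selector box's top. Origin at the centre of its underside
- breadboard: loose bystander: white breadboard 55 x 85 x 9 mm lying flat. Origin at the centre of its underside
- microboard: loose bystander: teal circuit board on a clear base, 56 x 80 mm and 19 mm high. Origin at the centre of its underside
- screwdriver: loose bystander: screwdriver 160 mm long with a yellow handle 26 mm thick, lying flat along its x. Origin below its middle
Not all that is in view belongs to the job. Of the things that look like the part that bears trigger, the smallest one is meant.

How it is judged (in metres and radians):
On the way, in this order (a step that is already met when the one before it is completed fails the run):
1. the dial stands in the click that points at the green jack (y of jack_green in the frame of dial_axis between -0.009 and 0.009 m and x of jack_green in the frame of dial_axis above 0.05 m and velocity of joint dial between -0.1 and 0.1 rad/s), for 0.3 s.
2. the orange button is pressed all the way down (value of joint trigger above 0.0045 m), for 0.04 s.
At the end, for the whole second after the job is handed in: the dial rests in the click at the green jack (pointer line within 9 mm of the jack's centre), the button has been pressed at least 4.5 mm after that and is up again, and each loose thing is within 12 mm of where it was (all of step 1 and value of joint trigger below 0.0015 m and distance of each of terminator, breadboard, microboard, screwdriver from where it was at the start of the episode below 0.012 m); the robot touches nothing.
It fails at once if the dial is turned past the green jack's click ((y of jack_green in the frame of box above 0 m and y of jack_green in the frame of dial_axis below -0.026 m and x of jack_green in the frame of dial_axis above 0 m) or (y of jack_green in the frame of box below 0 m and y of jack_green in the frame of dial_axis above 0.026 m and x of jack_green in the frame of dial_axis above 0 m)).
It fails at once if the rib is pinched (fingers press on both its sides, over 1.5 N each) (contact force between the fingers and dial_c1 above 1.5 N and contact force between the fingers and dial_c2 above 1.5 N).
It fails at once if the button is pressed before the dial is set (value of joint trigger above 0.003 m and not (y of jack_green in the frame of dial_axis between -0.009 and 0.009 m and x of jack_green in the frame of dial_axis above 0.05 m)).
It fails at once if a loose thing is moved or lifted by more than 12 mm (distance of any of terminator, breadboard, microboard, screwdriver from where it was at the start of the episode above 0.012 m).
It also fails if it takes over 64 s, if anything falls off the work surface, if the arm or the gripper's body presses on something with over 40 N, if the wrist force passes 120 N, or if a joint passes its speed limit or range.

## Working session

There is one attempt and no reset: what is moved stays moved. The work goes in short steps, Python scripts to look and compute and a tool call to move; the robot and the scene stay as the last step left them, time stands still between calls to the robot, and variables do not carry over. Pictures are saved under pics/ and viewed, at most 10 in all, crops included, and the job is handed in when it is done.

Besides the shell and the picture viewer there is one more tool, called after ">>>" by a JSON object that holds its "api" and its "payload", one argument or row to a line. jog_arm: Moves the arm, as the interface text tells. Its arguments: {"type":"object","properties":{"increments":{"type":"array","items":{"type":"number"}}},"required":["increments"]}

```bash
ls; mkdir -p pics; python3 - <<'E'
from cell import ctrl
import cv2, numpy as np
for n in ("scene","side","wrist"):
    im=ctrl.get_image(n); cv2.imwrite(f"pics/{n}0.png",im[:,:,::-1]); p=ctrl.camera_params(n); print(n,p['fx'],p['cx'],p['cy'],np.round(p['extrinsics'],3).tolist())
s=ctrl.read_state(); print(s['clock'],s['eef_pos'],s['tool_rot'],s['width'])
E
```

```text
pics
scene 483.74681979707367 252.16240495002836 183.93743941594485 [[-0.242, 0.97, -0.005, 188.563], [0.645, 0.157, -0.748, -287.725], [-0.725, -0.185, -0.663, 1819.972], [0.0, 0.0, 0.0, 1.0]]
side 350.1551385087963 254.51318130697257 191.76828566926957 [[-0.92, -0.391, 0.02, 494.518], [-0.251, 0.55, -0.797, 237.127], [0.3, -0.738, -0.604, 865.13], [0.0, 0.0, 0.0, 1.0]]
wrist 274.26133631240884 256.9631542650171 190.5198537269509 [[1.0, -0.001, -0.002, -649.509], [0.0, -0.952, 0.307, -39.178], [-0.002, -0.307, -0.952, 380.635], [0.0, 0.0, 0.0, 1.0]]
0.15 [6.49530765e+02 2.59674342e-02 2.30602253e+02] [-3.14013066e+00 -2.21273136e-05  1.57075923e+00] 85.55784229921889
```

View pics/scene0.png

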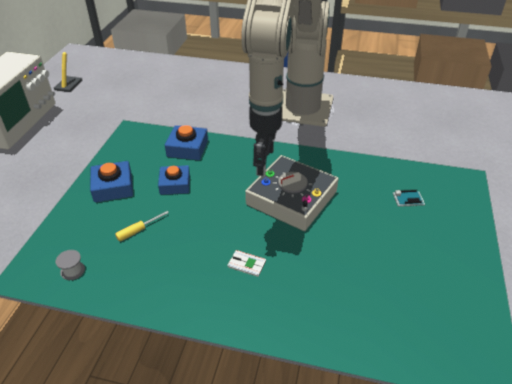

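View pics/side0.png

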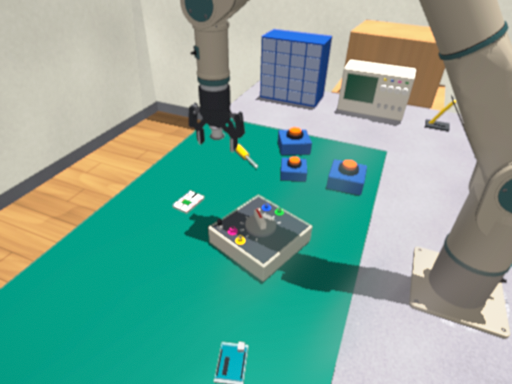

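View pics/wrist0.png

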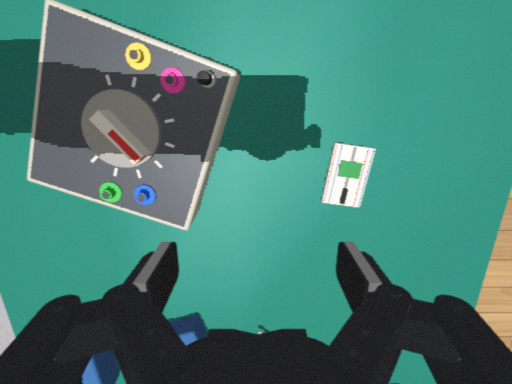

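The wrist view shows the box with yellow (138,55), magenta (172,80), blue (145,194) and green (110,192). The pointer's red stripe (125,145) points to the lower right, and the terminator is at (206,78). In the scene view the three orange-topped blocks are at (186,140), (111,180) and (174,180), and the last looks smallest. They are at (295,135), (349,170) and (294,165) in the side view. Next I'll measure all of this.

```bash
cat > h.py <<'E'
import cv2, numpy as np
from cell import ctrl
def P(n):
    p=ctrl.camera_params(n); E=np.array(p['extrinsics']); return p,E
def ray(n,uv,pe=None):
    p,E=pe or P(n); d=np.array([(uv[0]-p['cx'])/p['fx'],(uv[1]-p['cy'])/p['fy'],1.]); R=E[:3,:3]
    return -R.T@E[:3,3], R.T@d
def plane(n,uv,z,pe=None):
    o,d=ray(n,uv,pe); return o+d*(z-o[2])/d[2]
def tri(a,b):
    (o1,d1),(o2,d2)=a,b
    s=np.linalg.lstsq(np.c_[d1,-d2],o2-o1,rcond=None)[0]
    p,q=o1+s[0]*d1,o2+s[1]*d2; return (p+q)/2,np.linalg.norm(p-q)
def blobs(im,lo,hi,amin=15):
    h=cv2.cvtColor(im,cv2.COLOR_RGB2HSV); m=cv2.inRange(h,np.array(lo),np.array(hi))
    n,l,s,c=cv2.connectedComponentsWithStats(m); return [(c[i].round(1),s[i]) for i in range(1,n) if s[i][4]>=amin]
E
python3 - <<'E'
from h import *
im={n:cv2.imread(f'pics/{n}0.png')[:,:,::-1].copy() for n in('scene','side','wrist')}
hs=cv2.cvtColor(im['wrist'],cv2.COLOR_RGB2HSV)
C=dict(yellow=([22,150,120],[33,255,255]),magenta=([150,120,100],[172,255,255]),blue=([110,150,100],[125,255,255]),green=([50,150,120],[70,255,255]),red=([0,120,90],[6,255,255]))
ang=dict(yellow=90,magenta=60,blue=-60,green=-90)
pts=[];loc=[]
for k,(lo,hi) in C.items():
    for c,s in blobs(im['wrist'],lo,hi):
        print(k,c,s,plane('wrist',c,91 if k=='red' else 64).round(1))
for n in('scene','side'):
    for c,s in blobs(im[n],[5,150,120],[14,255,255]): print(n,'orange',c,s,plane(n,c,50).round(0))
    for c,s in blobs(im[n],[105,130,60],[125,255,255],100): print(n,'blue',c,s)
E
```

```text
yellow [140.5  56.4] [136  49   8  14  54] [530.6 123.7  64. ]
magenta [172.8  80.1] [160  67  25  27 453] [561.5 101.1  64. ]
blue [145.2 192.7] [140 189  10  10  50] [516.9 -23.2  64. ]
green [110.5 191.1] [104 186  12  13  42] [476.  -21.2  64. ]
red [123.1 145. ] [108 130  32  31 248] [512.4  37.3  91. ]
scene orange [185.  130.2] [178 126  15  10 102] [ 309. -350.   50.]
scene orange [107.6 168.6] [100 163  16  12 139] [ 556. -511.   50.]
scene orange [172.5 170.3] [167 166  12   9  80] [ 516. -315.   50.]
scene blue [186.3 144.8] [165 126  42  34 869]
scene blue [111.3 184. ] [  91  162   41   40 1056]
scene blue [174.  181.8] [159 166  30  28 594]
side orange [294.6 132.4] [289 129  12   6  38] [ 586. -521.   50.]
side orange [293.7 161.5] [289 157  11   8  35] [ 523. -312.   50.]
side orange [348.8 164. ] [343 161  13   7  53] [ 343. -377.   50.]
side blue [306.2  54.1] [ 261   30   70   77 1101]
side blue [294.  143.3] [279 130  32  24 587]
side blue [292.9 170.7] [281 159  26  21 408]
side blue [349.2 177.3] [329 160  37  34 561]
```

```bash
python3 - <<'E'
from h import *
from scipy.optimize import least_squares
im={n:cv2.imread(f'pics/{n}0.png')[:,:,::-1].copy() for n in('scene','side','wrist')}
C=dict(yellow=([20,150,70],[34,255,255]),magenta=([145,100,70],[172,255,255]),blue=([108,130,60],[128,255,255]),green=([48,130,60],[73,255,255]))
ang=dict(yellow=90,magenta=60,blue=-60,green=-90)
W={}
for k,(lo,hi) in C.items():
    m=cv2.inRange(cv2.cvtColor(im['wrist'],cv2.COLOR_RGB2HSV)[:240,:260],np.array(lo),np.array(hi))
    cs=max(cv2.findContours(m,0,1)[0],key=cv2.contourArea)
    (c,wh,a)=cv2.fitEllipse(cv2.convexHull(cs)); print(k,np.round(c,1),np.round(wh,1)); W[k]=plane('wrist',c,64)[:2]
def f(x): return np.concatenate([W[k]-x[:2]-78*np.array([np.cos(x[2]+np.radians(a)),np.sin(x[2]+np.radians(a))]) for k,a in ang.items()])
r=least_squares(f,[490,50,-.3]); print('axis,yaw',r.x.round(2),np.degrees(r.x[2]).round(1),'res',r.fun.round(1)); ax=r.x[:2]
red=plane('wrist',[123.1,145],91)[:2]; d=red-ax; print('red dist',np.linalg.norm(d),'angle world',np.degrees(np.arctan2(d[1],d[0])))
# stripe direction by minAreaRect
m=cv2.inRange(cv2.cvtColor(im['wrist'],cv2.COLOR_RGB2HSV)[:240,:260],np.array([0,120,90]),np.array([6,255,255]))
vx,vy,x0,y0=cv2.fitLine(cv2.findNonZero(m),cv2.DIST_L2,0,.01,.01).ravel()
a,b=plane('wrist',[x0-10*vx,y0-10*vy],91),plane('wrist',[x0+10*vx,y0+10*vy],91); print('stripe angle',np.degrees(np.arctan2(*(b-a)[1::-1])))
for u,v in (((172.5,170.3),(293.7,161.5)),((185,130.2),(348.8,164)),((107.6,168.6),(294.6,132.4))):
    print(tri(ray('scene',u),ray('side',v)))
print('term',plane('wrist',(206,78),90), 'bread',plane('wrist',(349,175),9))
E
```

```text
yellow [138.3  55.8] [10.3 13.9]
magenta [172.4  80. ] [24.5 27.2]
blue [144.5 194.2] [20.  22.1]
green [110.4 191.6] [19.2 22. ]
axis,yaw [ 5.0194e+02  5.1240e+01 -3.5000e-01] -19.8 res [ 0.1 -0.3 -0.4 -0.4  0.1  0.4  0.3  0.3]
red dist 17.39339981624008 angle world -53.01924829702884
stripe angle -48.84085423641378
(array([ 521.44240174, -311.61298747,   52.4124086 ]), np.float64(3.9444361487907984))
(array([ 339.91467721, -336.39911427,   74.16644142]), np.float64(1.1197830104308768))
(array([ 577.67358234, -494.3094431 ,   67.43088582]), np.float64(6.114459640029113))
term [600.99311542 101.13803008  90.        ] bread [775.41351345 -15.86867036   9.        ]
```

The axis is at (502, 51) with box yaw -19.8°. The pointer is at -50° world and the target is -109.8°, so it needs two clockwise clicks. Tool x is world y, tool y is world x. I'll close the fingers and move to a spot above the +y side of the rib.

>>> {"api": "jog_arm", "payload": {
  "increments": [0,1.5,-3,2,0,0,0,0,3,-6,4,0,0,0,0,5,-10,7,0,0,0,0,5,-10,10,0,0,0,0,5,-10,10,0,0,0,0,5,-10,10,0,0,0,0,5,-10,10,0,0,0]
}}

```text
clock: 0.85
eef_pos: [552.3, 49.4, 132.7]
tool_rot: [3.138, 0.0, 1.57]
force: [-0.0, -0.2, 0.0]
width: 0.2
gripper_force: 0.0
```

```bash
cat > look.py <<'E'
from h import *; import sys
s=ctrl.read_state(); pe=P('wrist'); im=ctrl.get_image('wrist'); cv2.imwrite(f'pics/{sys.argv[1]}.png',im[:,:,::-1])
print({k:np.round(s[k],2) for k in('clock','eef_pos','force','width')})
m=cv2.inRange(cv2.cvtColor(im,cv2.COLOR_RGB2HSV),np.array([0,120,90]),np.array([6,255,255]))
n,l,st,c=cv2.connectedComponentsWithStats(m)
if n>1:
    i=1+np.argmax(st[1:,4]); pt=np.argwhere(l==i)[:,::-1].astype(np.float32)
    w=np.array([plane('wrist',q,91,pe)[:2] for q in pt],np.float32)
    vx,vy,x,y=cv2.fitLine(w,cv2.DIST_L2,0,.01,.01).ravel(); 
    if vy>0: vx,vy=-vx,-vy
    print('pointer world deg',np.degrees(np.arctan2(vy,vx)).round(1),'area',st[i,4],'red centroid',x,y)
E
python3 look.py w1
```

```text
{'clock': np.float64(0.85), 'eef_pos': array([552.27,  49.43, 132.74]), 'force': array([-0.01, -0.24,  0.05]), 'width': np.float64(0.2)}
pointer world deg -50.5 area 424 red centroid 512.41406 37.3704
```

View pics/w1.png

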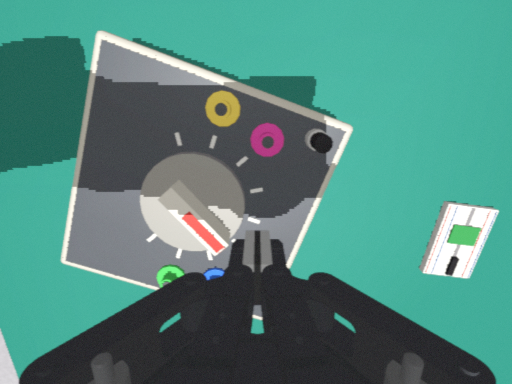

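The closed pads are about 15 mm wide at the tip and sit near (257,250), clear of the rib. I'll descend beside the rib, then close in.

>>> {"api": "jog_arm", "payload": {
  "increments": [0,0,0,1.5,0,0,0,0,0,0,3.5,0,0,0,0,0,0,5,0,0,0,0,0,0,5.3,0,0,0,0,0,0,5.3,0,0,0,0,0,0,5.3,0,0,0,0,-0.3,-0.5,5.3,0,0,0,0,-0.5,-1.0,5.3,0,0,0,0,-0.6,-1.3,5.3,0,0,0,0,-0.6,-1.3,5.3,0,0,0,0,-0.6,-1.3,5.3,0,0,0]
}}

```text
clock: 2.0
eef_pos: [537.1, 44.1, 78.5]
tool_rot: [3.141, -0.0, 1.571]
force: [-0.6, -0.6, -0.6]
width: -0.3
gripper_force: 0.0
```

```bash
python3 look.py w2
```

```text
{'clock': np.float64(2.0), 'eef_pos': array([537.1 ,  44.05,  78.47]), 'force': array([-0.63, -0.62, -0.58]), 'width': np.float64(-0.28)}
pointer world deg -49.5 area 572 red centroid 508.65524 41.84782
```

View pics/w2.png

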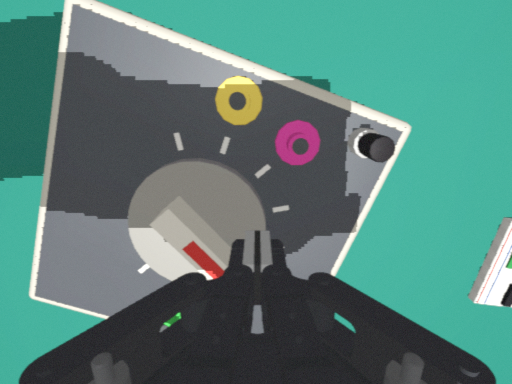

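The fingertip is right beside the rib's +y face, and the stripe ends at (225,280). I'll push slowly over the first hump.

>>> {"api": "jog_arm", "payload": {
  "increments": [0,-0.15,-0.1,0,0,0,0,0,-0.3,-0.2,0,0,0,0,0,-0.45,-0.3,0,0,0,0,0,-0.6,-0.4,0,0,0,0,0,-0.7,-0.5,0,0,0,0,0,-0.8,-0.6,0,0,0,0,0,-0.9,-0.7,0,0,0,0,0,-0.9,-0.7,0,0,0,0,0,-0.9,-0.7,0,0,0,0]
}}

```text
clock: 2.95
eef_pos: [532.2, 37.6, 78.6]
tool_rot: [3.137, -0.003, 1.573]
force: [1.8, 4.3, -2.5]
width: -0.2
gripper_force: 2.1
```

```bash
python3 look.py w3
```

```text
{'clock': np.float64(2.95), 'eef_pos': array([532.17,  37.64,  78.59]), 'force': array([ 1.77,  4.29, -2.55]), 'width': np.float64(-0.2)}
pointer world deg -61.6 area 618 red centroid 507.2524 39.827847
```

>>> {"api": "jog_arm", "payload": {
  "increments": [0,-0.05,-0.1,0,0,0,0,0,-0.1,-0.2,0,0,0,0,0,-0.15,-0.25,0,0,0,0,0,-0.15,-0.25,0,0,0,0,0,-0.15,-0.25,0,0,0,0]
}}

```text
clock: 3.5
eef_pos: [527.0, 32.9, 78.2]
tool_rot: [-3.141, 0.001, 1.57]
force: [-0.1, -0.3, -0.3]
width: 0.2
gripper_force: 0.0
```

```bash
python3 look.py w4
```

```text
{'clock': np.float64(3.5), 'eef_pos': array([527.04,  32.86,  78.23]), 'force': array([-0.08, -0.27, -0.32]), 'width': np.float64(0.16)}
pointer world deg -80.3 area 711 red centroid 503.6587 36.6543
```

>>> {"api": "jog_arm", "payload": {
  "increments": [0,-0.2,-0.1,0,0,0,0,0,-0.4,-0.2,0,0,0,0,0,-0.5,-0.35,0,0,0,0,0,-0.6,-0.5,0,0,0,0,0,-0.7,-0.6,0,0,0,0,0,-0.8,-0.7,0,0,0,0,0,-0.9,-0.8,0,0,0,0,0,-0.95,-0.9,0,0,0,0,0,-1.0,-1.0,0,0,0,0,0,-1.0,-1.0,0,0,0,0,0,-1.0,-1.0,0,0,0,0]
}}

```text
clock: 4.65
eef_pos: [520.1, 24.7, 79.0]
tool_rot: [3.136, -0.001, 1.572]
force: [4.0, 2.7, 0.5]
width: -0.4
gripper_force: 1.9
```

```bash
python3 look.py w5
```

```text
{'clock': np.float64(4.65), 'eef_pos': array([520.15,  24.72,  79.01]), 'force': array([3.96, 2.71, 0.54]), 'width': np.float64(-0.39)}
pointer world deg -92.2 area 887 red centroid 500.59286 33.634186
```

>>> {"api": "jog_arm", "payload": {
  "increments": [0,0,-0.1,0,0,0,0,0,0,-0.2,0,0,0,0,0,0,-0.25,0,0,0,0,0,0,-0.25,0,0,0,0,0,0,-0.25,0,0,0,0]
}}

```text
clock: 5.2
eef_pos: [514.0, 23.0, 78.1]
tool_rot: [-3.14, 0.001, 1.57]
force: [0.5, -0.1, -0.2]
width: 0.2
gripper_force: 0.3
```

```bash
python3 look.py w6
```

```text
{'clock': np.float64(5.2), 'eef_pos': array([514.05,  22.98,  78.05]), 'force': array([ 0.48, -0.09, -0.16]), 'width': np.float64(0.22)}
pointer world deg -109.9 area 917 red centroid 495.27942 34.374855
```

The dial is now at -109.9°, the green click. I'll back off, lift, and go to a spot with a view of the button.

>>> {"api": "jog_arm", "payload": {
  "increments": [0,0,0.5,0,0,0,0,0,0,1,0,0,0,0,0,0,1,-2,0,0,0,0,0,1,-6,0,0,0,0,0,1,-9,0,0,0,0,0,1,-12,0,0,0,0,-3,1,-12,0,0,0,0,-7,1,-12,0,0,0,0,-11,1,-12,0,0,0,0,-15,1,-12,0,0,0,0,-19,1,-12,0,0,0,0,-23,1,-12,0,0,0,0,-27,1,-12,0,0,0,0,-31,1,-12,0,0,0,0,-35,1,-12,0,0,0,0,-38,1,-12,0,0,0,0,-39,1,-12,0,0,0,0,-39,1,-12,0,0,0,0,-39,1,-12,0,0,0,0,-39,1,-12,0,0,0]
}}

```text
clock: 7.25
eef_pos: [525.8, -363.8, 198.3]
tool_rot: [3.142, -0.002, 1.574]
force: [0.2, 0.1, -0.4]
width: -0.4
gripper_force: 0.0
```

```bash
python3 - <<'E'
from h import *
s=ctrl.read_state(); pe=P('wrist'); im=ctrl.get_image('wrist'); cv2.imwrite('pics/w7.png',im[:,:,::-1])
sc=ctrl.get_image('scene'); cv2.imwrite('pics/s7.png',sc[:,:,::-1])
print(s['clock'],s['eef_pos'],s['tool_rot'])
for c,st in blobs(im,[3,140,90],[16,255,255],60):
    print(c,st,plane('wrist',c,52,pe).round(1)); 
    for c2,_ in blobs(sc,[5,150,120],[14,255,255]): print('  tri scene',c2,tri(ray('wrist',c,pe),ray('scene',c2)))
E
```

```text
7.25 [ 525.78494673 -363.81715567  198.26785204] [ 3.14158004e+00 -1.82474601e-03  1.57383003e+00]
[253.3 130.5] [ 236  113   36   36 1021] [ 522.3 -312.4   52. ]
  tri scene [185.  130.2] (array([ 517.52023181, -279.25988321,  204.91162891]), np.float64(39.366688667999114))
  tri scene [107.6 168.6] (array([ 572.05941468, -386.0011502 ,  105.36794988]), np.float64(184.99927197407746))
  tri scene [172.3 170.4] (array([ 522.38867713, -312.33418985,   54.92809414]), np.float64(0.48133346287244283))
[ 66.8 156.1] [  40  133   55   48 2077] [ 324.  -339.6   52. ]
  tri scene [185.  130.2] (array([ 339.3456087 , -335.91514952,   73.4534762 ]), np.float64(1.0331390096756863))
  tri scene [107.6 168.6] (array([ 586.20929157, -357.12395952,  229.07284378]), np.float64(258.71576112648467))
  tri scene [172.3 170.4] (array([ 194.52464914, -421.19502629, -197.15207623]), np.float64(105.9420974054498))
[302.2 274.7] [292 271  20  10 121] [ 581.9 -485.7   52. ]
  tri scene [185.  130.2] (array([ 540.50172555, -285.97213894,  255.15718688]), np.float64(95.97334499606451))
  tri scene [107.6 168.6] (array([ 580.12335535, -485.59042311,   68.22175206]), np.float64(18.36629278539259))
  tri scene [172.3 170.4] (array([ 564.77271708, -344.23813291,  137.20967137]), np.float64(135.5343057368721))
```

View pics/w7.png

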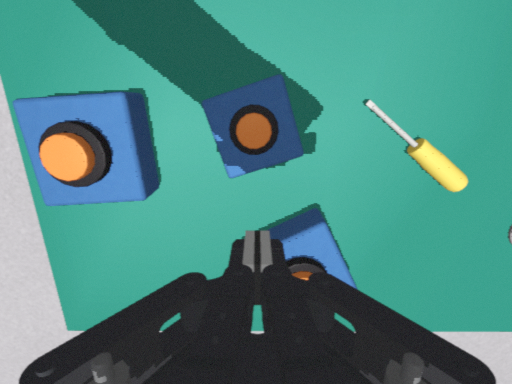

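The smallest block's button, at (253,130), lies at (522, -312, ~54). I'll move above it.

>>> {"api": "jog_arm", "payload": {
  "increments": [0,2,0,0,0,0,0,0,4,-0.1,2,0,0,0,0,5.4,-0.2,6,0,0,0,0,5.4,-0.2,10,0,0,0,0,5.4,-0.2,13,0,0,0,0,5.4,-0.2,13.5,0,0,0,0,5.4,-0.2,13.5,0,0,0,0,5.4,-0.2,13.5,0,0,0,0,5.4,-0.2,13.5,0,0,0]
}}

```text
clock: 8.25
eef_pos: [524.3, -313.3, 65.2]
tool_rot: [3.138, 0.002, 1.571]
force: [0.2, 1.1, 0.4]
width: 0.1
gripper_force: 0.0
```

```bash
python3 look.py w8
```

```text
{'clock': np.float64(8.25), 'eef_pos': array([ 524.29, -313.28,   65.22]), 'force': array([0.17, 1.07, 0.43]), 'width': np.float64(0.09)}
```

View pics/w8.png

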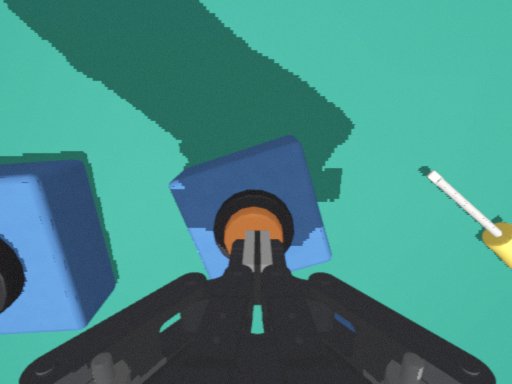

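The fingertip is centred over the orange button (255,235). I'll press gradually.

>>> {"api": "jog_arm", "payload": {
  "increments": [0,0,-0.2,0.3,0,0,0,0,0,-0.2,0.6,0,0,0,0,0,-0.2,0.9,0,0,0,0,0,-0.2,1.1,0,0,0,0,0,-0.2,1.3,0,0,0,0,0,-0.2,1.4,0,0,0,0,0,-0.2,1.4,0,0,0]
}}

```text
clock: 9.0
eef_pos: [521.9, -313.2, 55.4]
tool_rot: [3.139, 0.002, 1.57]
force: [-8.9, 6.2, 46.0]
width: -0.4
gripper_force: 22.9
```

>>> {"api": "jog_arm", "payload": {
  "increments": [0,0,0,-0.4,0,0,0,0,0,0,-0.4,0,0,0,0,0,0,-0.4,0,0,0]
}}

```text
clock: 9.3
eef_pos: [521.8, -313.1, 55.9]
tool_rot: [3.139, 0.001, 1.57]
force: [-3.6, 1.6, 20.3]
width: 0.1
gripper_force: 9.8
```

```bash
python3 look.py w9; python3 - <<'E'
import cv2; im=cv2.imread('pics/w9.png')[150:300,160:360]; cv2.imwrite('pics/w9c.png',cv2.resize(im,None,fx=4,fy=4))
E
```

```text
{'clock': np.float64(9.3), 'eef_pos': array([ 521.79, -313.13,   55.86]), 'force': array([-3.58,  1.6 , 20.3 ]), 'width': np.float64(0.1)}
```

View pics/w9c.png

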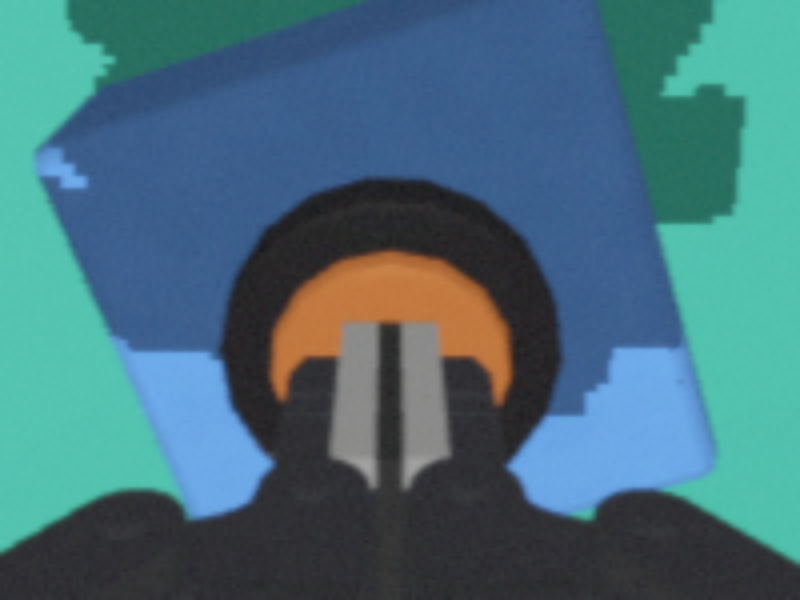

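The fingertip is on the orange button at about 20 N, well above the 5 N spring, so it has bottomed out. I'll lift slowly to confirm the spring travel, then go clear.

>>> {"api": "jog_arm", "payload": {
  "increments": [0,0,0,-0.3,0,0,0,0,0,0,-0.4,0,0,0,0,0,0,-0.4,0,0,0,0,0,0,-0.4,0,0,0]
}}

```text
clock: 9.75
eef_pos: [521.7, -313.0, 57.4]
tool_rot: [3.14, 0.001, 1.571]
force: [2.5, -1.3, 4.1]
width: -0.2
gripper_force: 2.0
```

>>> {"api": "jog_arm", "payload": {
  "increments": [0,0,0,-0.3,0,0,0,0,0,0,-0.3,0,0,0,0,0,0,-0.3,0,0,0]
}}

```text
clock: 10.05
eef_pos: [520.9, -312.5, 60.2]
tool_rot: [-3.141, -0.0, 1.571]
force: [1.9, -0.8, 2.5]
width: 0.1
gripper_force: 1.2
```

>>> {"api": "jog_arm", "payload": {
  "increments": [0,0,0,-1,0,0,0,0,0,0,-4,0,0,0,0,0,0,-8,0,0,0,0,0,0,-12,0,0,0,0,0,0,-14,0,0,0,0,-5,0,-14,0,0,0,0,-5,0,-14,0,0,0,0,-5,0,-14,0,0,0,0,-5,0,-14,0,0,0]
}}

```text
clock: 10.95
eef_pos: [520.4, -361.0, 199.6]
tool_rot: [-3.14, -0.002, 1.571]
force: [0.3, 0.2, -0.4]
width: 0.0
gripper_force: 0.0
```

```bash
python3 - <<'E'
from h import *
s=ctrl.read_state(); pe=P('wrist'); im=ctrl.get_image('wrist'); print(s['clock'],s['eef_pos'],s['force'])
for c,st in blobs(im,[3,140,90],[16,255,255],60): print(c,st)
sd=ctrl.get_image('side'); sc=ctrl.get_image('scene'); cv2.imwrite('pics/f_side.png',sd[:,:,::-1])
o=np.hstack([cv2.resize(sd[190:280,190:320],None,fx=3,fy=3),cv2.resize(sc[150:240,235:365],None,fx=3,fy=3)])
cv2.imwrite('pics/f.png',o[:,:,::-1])
for n,a in(('side',sd),('scene',sc)):
    d=cv2.absdiff(a,cv2.imread(f'pics/{n}0.png')[:,:,::-1]).max(2); k,l,t,c=cv2.connectedComponentsWithStats((d>60).astype(np.uint8)); print(n,[(c[i].round(),t[i,4]) for i in range(1,k) if t[i,4]>25])
E
```

```text
10.95 [ 520.36846621 -360.96224947  199.64893881] [ 0.25928387  0.18612653 -0.40170973]
[258.9 133.3] [ 242  116   35   36 1003]
[ 74.3 159.2] [  48  136   54   48 2023]
[303.9 275.7] [296 273  17   7  73]
side [(array([213.,  65.]), np.int32(5189)), (array([314.,  19.]), np.int32(1379)), (array([458.,  47.]), np.int32(2574)), (array([308.,  59.]), np.int32(107)), (array([305.,  88.]), np.int32(1035)), (array([293., 165.]), np.int32(290)), (array([493., 168.]), np.int32(70)), (array([498., 185.]), np.int32(556)), (array([277., 173.]), np.int32(58)), (array([466., 191.]), np.int32(97)), (array([481., 184.]), np.int32(43)), (array([356., 234.]), np.int32(3398)), (array([259., 222.]), np.int32(452)), (array([229., 214.]), np.int32(44)), (array([201., 227.]), np.int32(491)), (array([237., 229.]), np.int32(56)), (array([289., 244.]), np.int32(77)), (array([344., 279.]), np.int32(3404)), (array([422., 301.]), np.int32(220)), (array([487., 302.]), np.int32(27)), (array([477., 319.]), np.int32(126)), (array([456., 325.]), np.int32(91))]
scene [(array([269.,  22.]), np.int32(1297)), (array([315.,  13.]), np.int32(75)), (array([266.,   8.]), np.int32(61)), (array([324.,  20.]), np.int32(191)), (array([111.,  14.]), np.int32(29)), (array([139.,  17.]), np.int32(279)), (array([328.,  37.]), np.int32(84)), (array([253.,  36.]), np.int32(103)), (array([142.,  83.]), np.int32(1887)), (array([268.,  58.]), np.int32(272)), (array([265.,  98.]), np.int32(2162)), (array([291., 117.]), np.int32(81)), (array([321., 120.]), np.int32(63)), (array([284., 136.]), np.int32(452)), (array([313., 147.]), np.int32(962)), (array([221., 168.]), np.int32(1051)), (array([260., 169.]), np.int32(84)), (array([173., 175.]), np.int32(366)), (array([295., 180.]), np.int32(245)), (array([176., 197.]), np.int32(59)), (array([289., 209.]), np.int32(77)), (array([283., 239.]), np.int32(839))]
```

View pics/f.png

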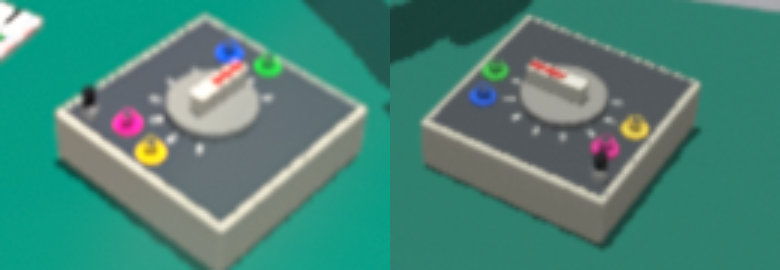

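Both views show the pointer at the green jack and the terminator still on its corner. The force fell from 4.1 N to 2.5 N as I lifted, so the spring brought the button back up. I'm handing in.

```bash
python3 -c "
from cell import ctrl
print(ctrl.finish_job())"
```

```text
the job is handed in; nothing more can be done
None
```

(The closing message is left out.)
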